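Roll the transport canister into the reading cradle

TASK

Roll the round orange-capped specimen canister along the bench by pushing its side, up the cradle's ramp and into the V groove. Then push it endwise along the groove with a fingertip until it rests against the blue end stop. Never lift it or tip it on end, let it really roll rather than drag it, leave the cartridge, dropper bottle and timer where they are, and leave the canister lying still in the groove.

Things in the scene. Friction and masses are not known exactly. Their poses are not given: they have to be found in the camera images.
- canister: Loose round canister of slippery plastic (friction about 0.35) on its side, 44 mm diameter, 110 mm long, about 0.15 kg, white, orange end caps, blue label patch. Origin at its centre, 22 mm above the bench at the start; x is its long axis; y and z turn as it rolls (z, the blue patch, starts up). It rolls freely, may run ahead a little, and rolls back off the ramp unless pushed over the crest.
- cradle: Grey cradle fixed to the bench, white 90-degree V groove along its x axis from x = -80 mm (open end, nearest the robot) to +75 mm (stop). Origin on the bench, below the axis of a seated canister, which lies at y = 0, 25 mm above the bench. Front flank: 30 degrees, y = +23 to +2 mm; back flank: 60 degrees, y = -12 to -28 mm, 30 mm high, with a rail to y = -43 mm.
- cradle_crest (a point): Middle of the crest between ramp and groove, 13 mm above the bench, flat from y = +23 to +27 mm in the cradle's frame. The canister enters over it from the cradle's +y side, moving towards -y.
- cradle_foot (a point): Middle of the foot of the ramp, on the bench at y = +75 mm in the cradle's frame; the ramp rises from here at 15 degrees to the crest. The canister starts beyond it, its centre at y = +105 to +155 mm, turned up to 0.12 rad against the groove.
- cradle_stop (a point): Centre of the face of the blue end stop (46 mm high, 8 mm thick), at x = +75 mm, y = 0, 25 mm above the bench in the cradle's frame. A canister against it has its centre at x = +20 mm; straight rolling brings it in about 20 to 40 mm short of it.
- cartridge: Loose bystander: white test cartridge with blue round cap, 62 x 47 x 21 mm, origin at the centre of its underside. To be left alone.
- dropper: Loose bystander: standing white dropper bottle, 27 mm in diameter, 84 mm high, origin at the centre of its underside. To be left alone.
- timer: Loose bystander: flat bench timer, 62 x 67 x 20 mm, origin at the centre of its underside. To be left alone.

How it is judged:
On the way, in this order (a step that is already met when the one before it is completed fails the run):
1. the canister has rolled about half a turn or more (its own z axis, up at the start, has pointed below the horizontal by 50 degrees or more) (angle between canister's own z axis and vertical above 2.45 rad).
2. the canister lies down in the V groove, still short of the end stop (y of canister in the frame of cradle between -0.005 and 0.005 m and z of canister in the frame of cradle below 0.029 m and x of canister in the frame of cradle below 0.014 m and angle between the x axis of canister and the x axis of cradle, either way round below 0.08 rad), for 0.2 s.
3. the canister is pushed along the groove to the end stop (x of canister in the frame of cradle above 0.0165 m and z of canister in the frame of cradle below 0.029 m), for 0.1 s.
At the end, for the whole second after the job is handed in: The canister lies at rest in the V groove, its axis within 4 mm of the seated line and within 0.05 rad of the groove, its end no more than 3.5 mm from the blue end stop (y of canister in the frame of cradle between -0.004 and 0.004 m and z of canister in the frame of cradle between 0.021 and 0.028 m and x of canister in the frame of cradle between 0.0165 and 0.023 m and angle between the x axis of canister and the x axis of cradle, either way round below 0.05 rad and linear speed of canister below 0.01 m/s and angular speed of canister below 0.3 rad/s); the robot touches nothing.
It fails at once if the canister is lifted (its centre more than 34 mm above the bench before it is on the ramp, or more than 45 mm anywhere; lying on the bench it is at 22 mm, rolling over the crest takes it to 35 mm) (height (world z) of canister above 0.045 m or (height (world z) of canister above 0.034 m and y of canister in the frame of cradle above 0.075 m)).
It fails at once if the canister is tipped up on end (axis more than 0.35 rad from level) (angle between canister's own x axis and vertical below 1.22 rad or angle between canister's own x axis and vertical above 1.92 rad).
It fails at once if the cartridge is moved more than 15 mm (distance of cartridge from where it was at the start of the episode above 0.015 m).
It fails at once if the dropper bottle is moved more than 15 mm or knocked over (distance of dropper from where it was at the start of the episode above 0.015 m or angle between dropper's own z axis and vertical above 0.3 rad).
It fails at once if the timer is moved more than 15 mm (distance of timer from where it was at the start of the episode above 0.015 m).
It also fails if it takes over 48 s, if anything falls off the work surface, if the arm or the gripper's body presses on something with over 40 N, if the wrist force passes 120 N, or if a joint passes its speed limit or range.

ROBOT

A 6-joint arm with a two-finger parallel gripper is mounted at the origin on a cart in front of the work surface, level with it; the furniture and walls round the work are solid. World frame = base frame: x ahead of the robot, y to its left, z up, the work surface at z = 0. Lengths are in m, angles in rad, forces in N, time in s.
With the tool pointing down it reaches from about 0.375 to 0.975 m from the base axis. Payload 3.8 kg.
Tool frame: the origin (TCP) lies midway between the tips of the shut fingers; the grasp point (between the pads) lies 19 mm behind it; x points along the fingers, y is the direction in which the jaws open and shut, and the axes are right-handed (so a half turn about x gives the same grasp; the last joint's range is limited). The gripper opens to 88 mm and grips with 3 to 60 N. Pads are 18 mm wide; open, the fingers measure 123 mm over their backs; the gripper's body (75 mm by 187 mm) begins 45 mm behind the grasp point.
Start: joints at [-1.193, 0.264, 1.604, -0, 1.274, -0.037], TCP at [0.272, -0.618, 0.239] pointing down, gripper open.
Joint ranges: [-2.63, 2.63], [-0.94, 2.18], [0.31, 2.57], [-1.31, 4.45], [0, 2.66], [-2.55, 2.55]. Speed limits (rad/s): [2.57, 2.57, 3.14, 3.14, 3.14, 3.14].

INTERFACE

Orientations are given as a rotation vector (axis times angle).
In Python, from cell import manip, inverse_kinematics, cams, order gives the robot as it stands. Calls block until the motion is done:
- manip.move_pose(position, orientation): joint-space move of the TCP to a pose.
- manip.move_linear(position, rate=0.15, rot=None): straight line of the TCP; rot=None keeps the orientation; rate is the mean speed in m/s.
- manip.set_joints(angles): joint-space move.
- manip.set_gripper(opening, force=None): finger opening in m; force is the grip in N (None keeps the last); returns when the fingers have stopped.
- manip.dwell(seconds).
- inverse_kinematics(position, orientation): joint angles nearest the present ones, or None.
- manip.state(): the state.
- cams.capture(name): name is "scene" or "top" or "wrist"; returns a dict with "image" (480x640x3 uint8, blue, green, red), "z_map" (480x640 float32, m along the optical axis (not along the pixel's ray), 0 where there is no reading), "intrinsics" (3x3 intrinsics, pixels), "position" and "orientation" of the camera in the world; the wrist camera has in their place "T_tool_cam" (4x4, takes a point from camera to tool coordinates, whose origin is the TCP and whose axes are the tool frame's). Camera axes: x right, y down, z forward; pixel columns grow to the right and rows downward; lengths in m; the calibration is good to about 2 mm. A picture is of the moment at which its call begins: read the wrist's pose just before it.
A pose or a line that the arm cannot do raises manip.IKError and nothing moves.
- order.close_job(): hands the job in, once; it reports no verdict.
The state is a dict: "clock": time; "joint_pos": joint angles; "joint_velocities": joint speeds; "tau": joint torques, N m; "tool_pos": TCP position; "tcp_rot": TCP orientation; "contact_force": force on the tool from outside, world axes, zero at the start; "moment": the same for the moment, N m; "gripper_width": finger opening in m.
Only numpy, scipy, OpenCV 4.12 (cv2) and the standard library are available. Lean on these libraries where they do the work, as an engineer would, in place of code of your own. Each camera call takes 0.05 s, during which the arm holds its last target.

## Working session

There is one attempt and no reset: what is moved stays moved. The work goes in short steps, each a Python script; the robot and the scene stay as the last script left them, time stands still between calls to the robot, and variables do not carry over. Pictures are saved under pics/ and viewed, and the job is handed in when it is done.

```bash
ls; mkdir -p pics; python3 - <<'E'
from cell import manip,cams
import cv2,numpy as np
for n in("scene","top"):
    c=cams.capture(n); cv2.imwrite(f"pics/{n}0.png",c["image"]); np.savez(f"{n}0.npz",**c)
    print(n,c["position"],c["orientation"],c["intrinsics"])
s=manip.state(); print(s)
E
```

```text
pics
scene [-0.00458349 -0.51058358  0.63037441] [-2.12712537  0.87080291 -0.43120156] [[527.45651831   0.         323.74167165]
 [  0.         527.45651831 238.06898219]
 [  0.           0.           1.        ]]
top [ 0.41791959 -0.00869513  1.20301171] [-2.21561014  2.17375681 -0.09281047] [[520.97994494   0.         320.91592815]
 [  0.         520.97994494 244.82225959]
 [  0.           0.           1.        ]]
{'clock': 0.1, 'joint_pos': array([-1.19292098e+00,  2.64681575e-01,  1.60519926e+00, -2.72848529e-05,
        1.27374198e+00, -3.68969169e-02]), 'joint_velocities': array([ 2.48950087e-04, -4.33192295e-05, -3.41697582e-03,  8.21258949e-04,
        4.05117927e-04,  6.29531857e-04]), 'tau': array([ 4.50371444e-04, -5.03619361e+01, -3.58070970e+01,  7.31376652e-02,
        2.33176880e-02, -6.15474801e-05]), 'tool_pos': array([ 0.27176865, -0.61717454,  0.23753062]), 'tcp_rot': array([ 1.99327375,  0.42152862, -1.99402786]), 'contact_force': array([-0.22050945, -0.26623555, -0.15398042]), 'moment': array([ 0.00236691,  0.02175896, -0.00843224]), 'gripper_width': 0.08793569131942912}
```

View pics/scene0.png

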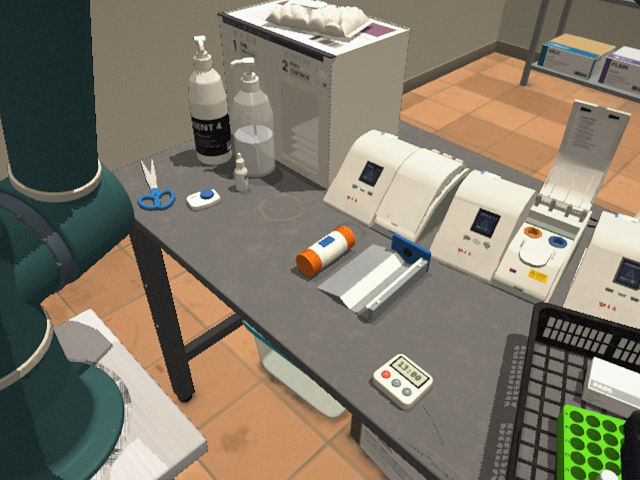

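View pics/top0.png

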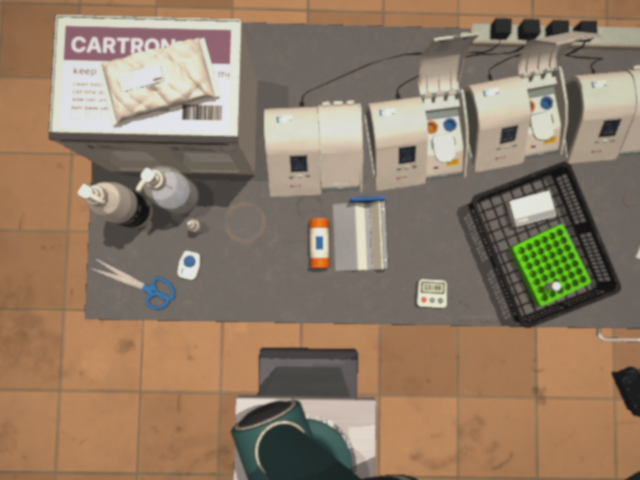

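The scene view shows the canister at about (325,250), left of the cradle at about (375,275), with the blue stop at (410,250). In the top view the canister is at (318,243), the cradle at (360,236) and the stop at (367,200). The dropper (193,227), cartridge (188,265) and timer (432,293) are all well clear. Next I'll measure.

```bash
cat > h.py <<'E'
import numpy as np,cv2
from scipy.spatial.transform import Rotation as R
def cloud(c):
    K=c["intrinsics"];z=c["z_map"];v,u=np.mgrid[0:480,0:640]
    p=np.stack([(u-K[0,2])/K[0,0]*z,(v-K[1,2])/K[1,1]*z,z],-1)
    return p@R.from_rotvec(c["orientation"]).as_matrix().T+c["position"]
def ray(c,uv,h):
    K=c["intrinsics"];uv=np.atleast_2d(uv).astype(float)
    d=np.c_[(uv[:,0]-K[0,2])/K[0,0],(uv[:,1]-K[1,2])/K[1,1],np.ones(len(uv))]@R.from_rotvec(c["orientation"]).as_matrix().T
    return c["position"]+d*((h-c["position"][2])/d[:,2])[:,None]
def mask(img,lo,hi,roi):
    h=cv2.cvtColor(img,cv2.COLOR_BGR2HSV);m=cv2.inRange(h,np.array(lo),np.array(hi));k=np.zeros_like(m);x0,y0,x1,y1=roi;k[y0:y1,x0:x1]=255
    return m&k
E
python3 - <<'E'
from h import *
for n,rc,rs in(("top",(300,205,335,280),(335,190,395,215)),("scene",(285,215,365,285),(380,225,440,280))):
    c=dict(np.load(n+"0.npz")); P=cloud(c)
    m=mask(c["image"],(5,150,80),(20,255,255),rc)
    k,l,st,ce=cv2.connectedComponentsWithStats(m)
    for i in range(1,k):
        if st[i,4]>20:
            q=P[l==i]; print(n,"cap",ce[i],st[i,4],"ray",ray(c,ce[i],.035),"cloud med",np.median(q,0),q.min(0),q.max(0))
    m=mask(c["image"],(100,130,50),(120,255,255),rs)
    q=P[m>0]; print(n,"stop",len(q),np.median(q,0),q.min(0),q.max(0))
    r=cv2.minAreaRect(np.argwhere(m>0)[:,::-1].astype(np.float32)); print(r, ray(c,cv2.boxPoints(r),.046))
c=dict(np.load("top0.npz"));P=cloud(c)
for row in (210,225,240,255,265):
    print(row); print(np.round(P[row,328:392:2,1:],3).tolist(), P[row,360,0])
cv2.imwrite("pics/crop.png",cv2.resize(c["image"][185:290,295:400],None,fx=5,fy=5,interpolation=2))
E
```

```text
top cap [318.35443038 222.35443038] 158 ray [[ 0.54823162 -0.0206323   0.035     ]] cloud med [ 0.54786716 -0.01988751  0.04016604] [ 0.53721517 -0.04036408  0.0256139 ] [5.58183514e-01 4.39837352e-04 4.85037997e-02]
top cap [319.10465116 262.81395349] 172 ray [[ 0.45709377 -0.02403005  0.035     ]] cloud med [ 0.45662699 -0.02374936  0.03921965] [ 0.41791959 -0.04426304 -0.00613751] [ 0.4682998  -0.00344714  1.20301171]
top stop 100 [ 0.60271512 -0.13013919  0.04446607] [ 0.5988162  -0.1650017   0.02698074] [ 0.60776644 -0.0928953   0.05037628]
((367.01373291015625, 198.77430725097656), (3.046194553375244, 32.10988998413086), 87.1375961303711) [[ 0.60325342 -0.0924579   0.046     ]
 [ 0.60841271 -0.16447015  0.046     ]
 [ 0.60153321 -0.16488378  0.046     ]
 [ 0.59638477 -0.09289938  0.046     ]]
scene cap [346.69047619 235.08571429] 210 ray [[ 0.54699898 -0.03010097  0.035     ]] cloud med [ 0.54676581 -0.03291879  0.03746505] [-0.00458349 -0.51058358 -0.00256824] [0.59848338 0.02827216 0.63037441]
scene cap [308.518591   262.16242661] 511 ray [[ 0.44821401 -0.03482686  0.035     
[... 2645 characters left out ...]
0.157, 0.024], [-0.162, 0.026], [-0.166, 0.027], [-0.171, 0.028], [-0.175, 0.029], [-0.184, -0.001], [-0.188, 0.0]] 0.477716447327478
265
[[-0.044, 0.029], [-0.05, -0.002], [-0.054, -0.003], [-0.059, -0.004], [-0.064, -0.001], [-0.068, 0.002], [-0.073, 0.001], [-0.077, 0.002], [-0.081, 0.01], [-0.086, 0.006], [-0.091, 0.009], [-0.095, 0.011], [-0.1, 0.011], [-0.105, 0.009], [-0.109, 0.013], [-0.113, 0.013], [-0.118, 0.009], [-0.123, 0.007], [-0.128, 0.003], [-0.133, -0.001], [-0.138, -0.0], [-0.142, -0.002], [-0.147, 0.002], [-0.15, 0.011], [-0.154, 0.014], [-0.158, 0.019], [-0.162, 0.029], [-0.166, 0.027], [-0.171, 0.029], [-0.175, 0.034], [-0.184, -0.001], [-0.189, 0.0]] 0.4547522060797416
```

View pics/crop.png

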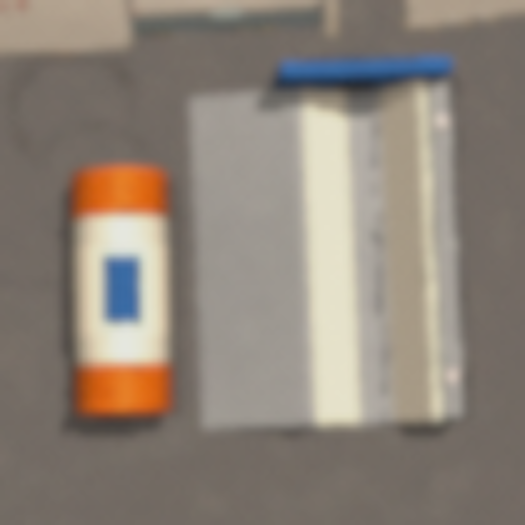

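```bash
python3 - <<'E'
from h import *
c=dict(np.load("top0.npz"));P=cloud(c)
def px(x,y): return (295+(x+.5)/5-.5,185+(y+.5)/5-.5)
for nm,a,b,h in(("foot",(190,100),(205,425),0),("crest",(302,90),(315,424),.013),("railout",(450,80),(462,418),.03),("railin",(420,85),(435,420),.03),("stopface top z46",(280,81),(452,74),.046)):
    w=ray(c,[px(*a),px(*b)],h);d=w[0]-w[1];print(nm,w.round(4).tolist(),np.degrees(np.arctan2(d[1],d[0])))
# profile fit: stop direction, ridge via depth: high rail points z>.022
m=(P[...,1]<-.14)&(P[...,1]>-.19)&(P[...,0]>.445)&(P[...,0]<.58)&(P[...,2]>.024)&(P[...,2]<.04)
q=P[m];
for x0 in np.arange(.45,.58,.02):
    s=q[abs(q[:,0]-x0)<.01]; print(x0,len(s),s[:,1].min().round(4),s[:,1].max().round(4))
m=(P[...,1]<.01)&(P[...,1]>-.05)&(P[...,0]>.42)&(P[...,0]<.58)&(P[...,2]>.015)&(P[...,2]<.06)
q=P[m];print("can",len(q),q.min(0),q.max(0));t=q[:,:2]
from numpy.linalg import svd
u,s,v=svd(t-t.mean(0),full_matrices=False);print(t.mean(0),v[0],np.degrees(np.arctan(v[0][1]/v[0][0])),np.percentile((t-t.mean(0))@v[0],[1,99]),np.percentile((t-t.mean(0))@v[1],[1,99]))
# background bench heights
print(P[225:275,330:334,2].mean())
E
```

```text
foot [[0.5944, -0.0534, 0.0], [0.4433, -0.0629, 0.0]] 3.5966046384524386
crest [[0.5982, -0.1045, 0.013], [0.4445, -0.1126, 0.013]] 3.0198499887381427
railout [[0.6016, -0.1704, 0.03], [0.448, -0.1774, 0.03]] 2.6057335561254664
railin [[0.599, -0.1568, 0.03], [0.4469, -0.1652, 0.03]] 3.1781861374044826
stopface top z46 [[0.597, -0.0919, 0.046], [0.6018, -0.1691, 0.046]] 93.55642946273728
0.45 44 -0.1775 -0.1597
0.47000000000000003 67 -0.1753 -0.1574
0.49000000000000005 70 -0.1755 -0.1568
0.51 69 -0.1752 -0.1546
0.53 68 -0.1727 -0.1562
0.55 66 -0.1723 -0.1537
0.5700000000000001 62 -0.1701 -0.1533
can 935 [ 0.44762171 -0.04426304  0.01816918] [0.55818351 0.00065322 0.04915782]
[ 0.50293966 -0.02145105] [-0.99900761 -0.04453992] 2.5527936835477636 [-0.05427039  0.05344253] [-0.02097439  0.021383  ]
-0.0005920486666192071
```

```bash
cat >> h.py <<'E'
YAW=np.radians(3.2); e=np.array([np.cos(YAW),np.sin(YAW),0]); n=np.array([-np.sin(YAW),np.cos(YAW),0]); O=np.array([.525,-.132,0])
def W(x,y,z): return O+x*e+y*n+np.array([0,0,z])
def C(p): d=np.asarray(p)-O; return np.array([d@e,d@n,p[2]])
def tool(s):
    x=np.array([0,0,-1.]);y=s*e; return R.from_matrix(np.c_[x,y,np.cross(x,y)]).as_rotvec()
E
python3 - <<'E'
from h import *
from cell import manip,inverse_kinematics
s=manip.state(); print(R.from_rotvec(s["tcp_rot"]).as_matrix().round(3))
P=np.concatenate([cloud(dict(np.load(k+"0.npz"))).reshape(-1,3) for k in("top","scene")])
for a in np.arange(-.2,.1,.03):
    q=P[(P[:,1]>a)&(P[:,1]<a+.03)&(P[:,2]>.06)&(P[:,2]<.4)&(P[:,0]>.3)]; print(a.round(2),len(q),np.percentile(q[:,0],1) if len(q) else None, q[:,2].max() if len(q) else 0)
for sg in(1,-1):
  for p in (W(-.016,.111+.08,.2),W(-.016,.045,.018),W(-.05,0,.015),W(-.14,0,.015)):
    print(sg,p.round(3),inverse_kinematics(p,tool(sg)))
E
```

```text
[[-0.001  0.403 -0.915]
 [ 0.002 -0.915 -0.403]
 [-1.    -0.002 -0.   ]]
-0.2 2115 0.6693634013569949 0.12415128643997586
-0.17 2023 0.6663787947100095 0.12581702196598932
-0.14 769 0.6698769198901603 0.12316365715183131
-0.11 2305 0.6586030820194181 0.12364123716123676
-0.08 1990 0.6564094599319928 0.12466383938971659
-0.05 1923 0.6539980339773094 0.12411565568324612
-0.02 1835 0.6502184737333873 0.12330166993085911
0.01 1772 0.647997555437269 0.12348928917095536
0.04 1748 0.6470637799021326 0.1249078989557948
0.07 1525 0.6463759763612719 0.12446198056883984
0.1 1495 0.6596454122910246 0.28704391941309504
1 [0.498 0.058 0.2  ] [ 0.06583056 -0.03766808  2.01112381  0.          1.16813692  0.00998002]
1 [ 0.507 -0.088  0.018] [-0.22040318  0.21065898  2.12779859  0.          0.80313508 -0.27625372]
1 [ 0.475 -0.135  0.015] [-0.32690236  0.18178315  2.17125118  0.          0.78855832 -0.3827529 ]
1 [ 0.385 -0.14   0.015] [-4.08962568e-01  3.26821844e-02  2.34093977e+00 -4.44089210e-16
  7.67970698e-01 -4.64813104e-01]
-1 [0.498 0.058 0.2  ] None
-1 [ 0.507 -0.088  0.018] None
-1 [ 0.475 -0.135  0.015] None
-1 [ 0.385 -0.14   0.015] None
```

```bash
python3 - <<'E'
from h import *
from cell import manip,cams
manip.move_pose([.42,-.35,.25],tool(1))
manip.move_pose(W(-.018,.111+.075,.16),tool(1))
manip.set_gripper(.06)
manip.move_linear(W(-.018,.111+.055,.016),rate=.12)
s=manip.state();print(s["clock"],C(s["tool_pos"]),s["contact_force"],s["gripper_width"])
for k in("scene","top"):
    c=cams.capture(k);cv2.imwrite(f"pics/{k}1.png",c["image"])
E
```

```text
4.7583 [-0.01717465  0.16603082  0.01678876] [ 0.71894436 -0.7357571   0.13957913] 0.06002616919646348
```

View pics/scene1.png

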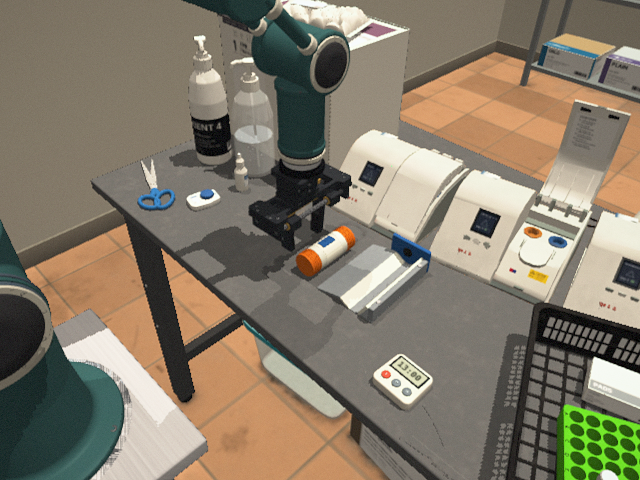

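```bash
python3 - <<'E'
from h import *
from cell import manip,cams
manip.move_linear(W(-.018,.070,.018),rate=.03)
s=manip.state();print(s["clock"],C(s["tool_pos"]),s["contact_force"])
for k in("scene","top"):
    c=cams.capture(k);cv2.imwrite(f"pics/{k}2.png",c["image"]); np.savez(k+"2.npz",**c)
E
```

```text
8.2083 [-0.0180347   0.07003734  0.01798441] [-0.47195743  2.99451191  1.07532677]
```

View pics/scene2.png

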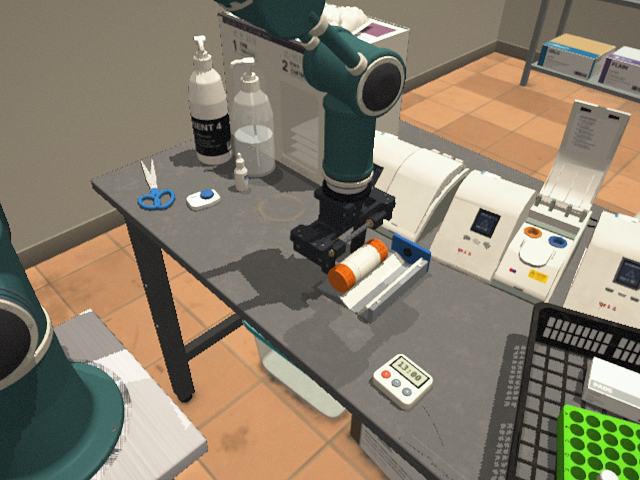

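The canister is on the ramp near the crest, caps at (344,276) and (377,250). The blue patch has rolled out of view. Next I push it over the crest.

```bash
python3 - <<'E'
from h import *
from cell import manip,cams
manip.move_linear(W(-.018,.043,.021),rate=.025)
manip.dwell(.8)
s=manip.state();print(s["clock"],C(s["tool_pos"]),s["contact_force"])
for k in("scene","top"):
    c=cams.capture(k);cv2.imwrite(f"pics/{k}3.png",c["image"]); np.savez(k+"3.npz",**c)
E
```

```text
10.3417 [-0.01801695  0.04299536  0.0209915 ] [ 0.65051568 -0.75567561  0.00860926]
```

View pics/scene3.png

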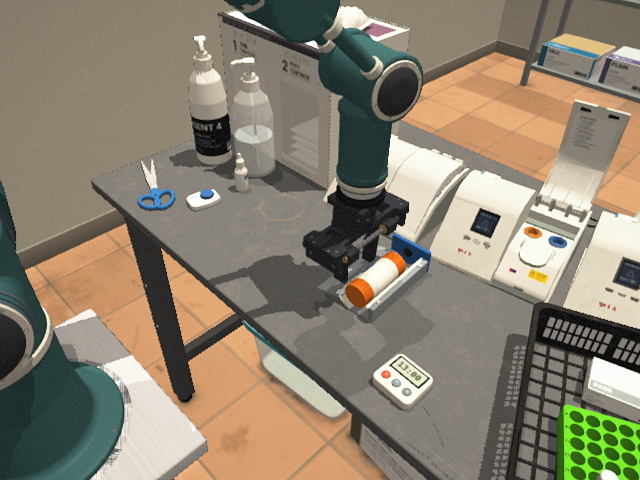

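Both caps, at (360,292) and (392,264), now lie down in the groove. I'll retract, close the fingers and measure.

```bash
cat > meas.py <<'E'
from h import *
def can(c,roi):
    P=cloud(c);m=mask(c["image"],(5,150,80),(20,255,255),roi);k,l,st,ce=cv2.connectedComponentsWithStats(m)
    for i in range(1,k):
        if st[i,4]>20:
            q=P[l==i];q=q[(q[:,2]>.0)&(q[:,2]<.06)]; t=np.array([C(a) for a in q]);print("cap",ce[i].round(1),st[i,4],"raytop",C(ray(c,ce[i],.042)[0]).round(4),"med",np.median(t,0).round(4),"x rng",np.percentile(t[:,0],[2,98]).round(4),"zmax",np.percentile(t[:,2],98).round(4))
E
python3 - <<'E'
from meas import *
from cell import manip,cams
manip.move_linear(W(-.018,.055,.025),rate=.06)
manip.move_linear(W(-.018,.06,.13),rate=.15)
manip.set_gripper(0.0)
manip.move_pose(W(-.125,.0,.13),tool(1))
s=manip.state();print(s["clock"],C(s["tool_pos"]),s["gripper_width"])
for k,r in(("scene",(330,235,430,320)),("top",(335,190,395,285))):
    c=cams.capture(k);cv2.imwrite(f"pics/{k}4.png",c["image"]); np.savez(k+"4.npz",**c); print(k);can(c,r)
E
```

```text
13.1583 [-0.12490039 -0.0003826   0.1303583 ] 0.0004234967943212049
scene
cap [396.3 260.8] 229 raytop [ 0.0252 -0.0091  0.042 ] med [ 0.0271 -0.0093  0.0414] x rng [0.0177 0.0736] zmax 0.0468
cap [359.2 292.3] 579 raytop [-0.0742 -0.0097  0.042 ] med [-0.0708 -0.0052  0.0351] x rng [-0.0736 -0.0515] zmax 0.047
top
cap [366.7 220.9] 138 raytop [0.028  0.0015 0.042 ] med [0.028  0.0012 0.0439] x rng [0.0196 0.0366] zmax 0.049
cap [362.5 260.8] 54 raytop [-0.061   0.0148  0.042 ] med [-0.0595  0.0155  0.0409] x rng [-0.0703 -0.0504] zmax 0.046
```

View pics/top4.png

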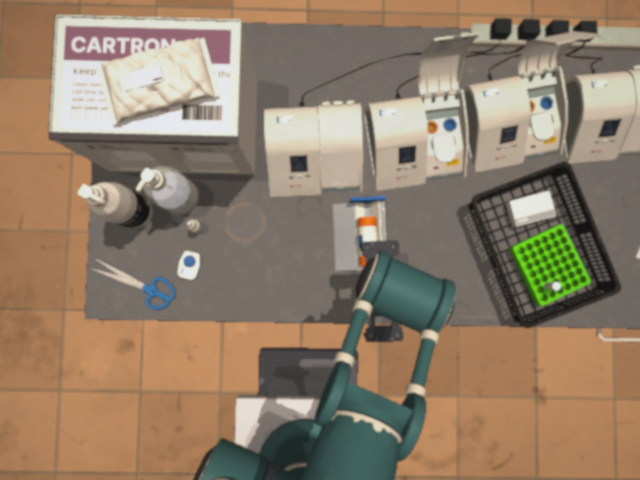

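View pics/scene4.png

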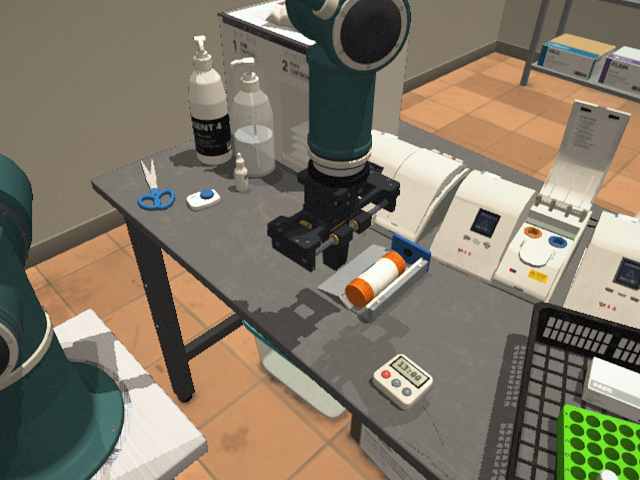

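The canister is seated: top at z 0.047, ends at cradle x of about -0.073 and +0.037, so its centre is at about -0.018. Next is the endwise push, watching the force.

```bash
python3 - <<'E'
from meas import *
from cell import manip,cams
manip.move_linear(W(-.125,0,.016),rate=.1)
f0=manip.state()["contact_force"]@e
manip.move_linear(W(-.062,0,.016),rate=.03)
s=manip.state();print(s["clock"],C(s["tool_pos"]),s["contact_force"]@e-f0)
x=-.062
while x<-.046:
    x+=.001; manip.move_linear(W(x,0,.016),rate=.015); manip.dwell(.1)
    s=manip.state();f=s["contact_force"]@e-f0;print(round(x,4),C(s["tool_pos"])[0].round(4),f.round(2))
    if f<-4: break
print(s["clock"])
for k,r in(("scene",(330,235,430,320)),("top",(335,190,395,285))):
    c=cams.capture(k);cv2.imwrite(f"pics/{k}5.png",c["image"]); np.savez(k+"5.npz",**c); print(k);can(c,r)
E
```

```text
16.8 [-6.20549486e-02  2.33665131e-05  1.59772853e-02] -0.8234888252239595
-0.061 -0.0609 0.38
-0.06 -0.0599 -0.92
-0.059 -0.0589 -1.2
-0.058 -0.0579 0.82
-0.057 -0.0569 -1.13
-0.056 -0.0559 -0.72
-0.055 -0.0549 -1.44
-0.054 -0.0539 -0.68
-0.053 -0.0529 -0.31
-0.052 -0.0519 -0.43
-0.051 -0.0509 -0.8
-0.05 -0.0507 -4.34
21.0
scene
cap [411.1 253.3] 143 raytop [ 0.0581 -0.0164  0.042 ] med [ 0.0613 -0.0161  0.0373] x rng [0.0539 0.0748] zmax 0.0464
  return _methods._mean(a, axis=axis, dtype=dtype,
  ret = ret.dtype.type(ret / rcount)
Traceback (most recent call last):
  File "meas.py", line 6, in can
    q=P[l==i];q=q[(q[:,2]>.0)&(q[:,2]<.06)]; t=np.array([C(a) for a in q]);print("cap",ce[i].round(1),st[i,4],"raytop",C(ray(c,ce[i],.042)[0]).round(4),"med",np.median(t,0).round(4),"x rng",np.percentile(t[:,0],[2,98]).round(4),"zmax",np.percentile(t[:,2],98).round(4))
                                                                                                                                                                                                            ~^^^^^
IndexError: too many indices for array: array is 1-dimensional, but 2 were indexed
```

View pics/scene5.png

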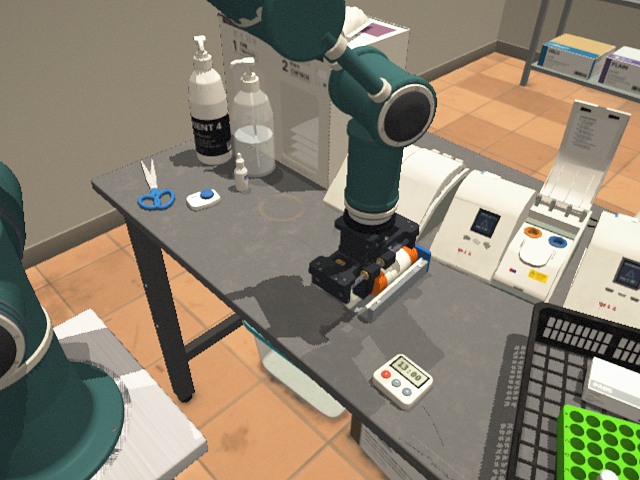

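The force stepped to 4.3 N at TCP x=-0.051. That is within 1.5 mm of the predicted stop contact (-0.0525), and the far cap at (411,253) is against the blue stop. I'll back off and verify.

```bash
sed -i 's/q=q\[(q\[:,2\]>.0)&(q\[:,2\]<.06)\];/q=q[(q[:,2]>.0)\&(q[:,2]<.06)]\n            if len(q)<5: continue\n            /' meas.py; python3 - <<'E'
from meas import *
from cell import manip,cams
manip.move_linear(W(-.10,0,.018),rate=.05)
manip.move_linear(W(-.11,0,.2),rate=.2)
manip.move_pose([.36,-.40,.25],tool(1))
s=manip.state();print(s["clock"],s["contact_force"])
for k,r in(("scene",(330,235,430,320)),("top",(335,190,395,285))):
    c=cams.capture(k);cv2.imwrite(f"pics/{k}6.png",c["image"]); np.savez(k+"6.npz",**c); print(k);can(c,r)
t=dict(np.load("top6.npz"));cv2.imwrite("pics/crop6.png",cv2.resize(t["image"][185:290,295:400],None,fx=5,fy=5,interpolation=2))
E
```

```text
Traceback (most recent call last):
  File "meas.py", line 8
    t=np.array([C(a) for a in q]);print("cap",ce[i].round(1),st[i,4],"raytop",C(ray(c,ce[i],.042)[0]).round(4),"med",np.median(t,0).round(4),"x rng",np.percentile(t[:,0],[2,98]).round(4),"zmax",np.percentile(t[:,2],98).round(4))
IndentationError: unexpected indent
```

```bash
sed -i 's/^ *t=np.array/            t=np.array/' meas.py; python3 - <<'E'
from meas import *
from cell import manip,cams
manip.move_linear(W(-.10,0,.018),rate=.05)
manip.move_linear(W(-.11,0,.2),rate=.2)
manip.move_pose([.36,-.40,.25],tool(1))
s=manip.state();print(s["clock"],s["contact_force"])
for k,r in(("scene",(330,235,430,320)),("top",(335,190,395,285))):
    c=cams.capture(k);cv2.imwrite(f"pics/{k}6.png",c["image"]); np.savez(k+"6.npz",**c); print(k);can(c,r)
t=dict(np.load("top6.npz"));cv2.imwrite("pics/crop6.png",cv2.resize(t["image"][185:290,295:400],None,fx=5,fy=5,interpolation=2))
E
```

```text
24.3167 [-0.44449212  0.86989357 -0.64955777]
scene
cap [408.8 250.4] 213 raytop [ 0.0616 -0.0092  0.042 ] med [ 0.064  -0.0101  0.0423] x rng [0.0541 0.0753] zmax 0.0472
cap [373.1 280.6] 559 raytop [-0.0387 -0.0096  0.042 ] med [-0.0344 -0.0048  0.0346] x rng [-0.0371 -0.0147] zmax 0.0468
top
cap [365.8 204.7] 143 raytop [0.0648 0.0018 0.042 ] med [0.0652 0.002  0.0435] x rng [0.0564 0.0731] zmax 0.0493
cap [367.6 244.5] 167 raytop [-0.0251  0.0017  0.042 ] med [-0.0251  0.0015  0.0429] x rng [-0.0339 -0.0151] zmax 0.0497
```

View pics/crop6.png

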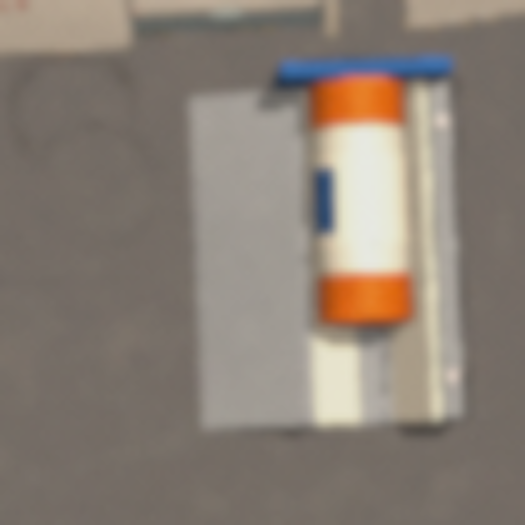

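View pics/scene6.png

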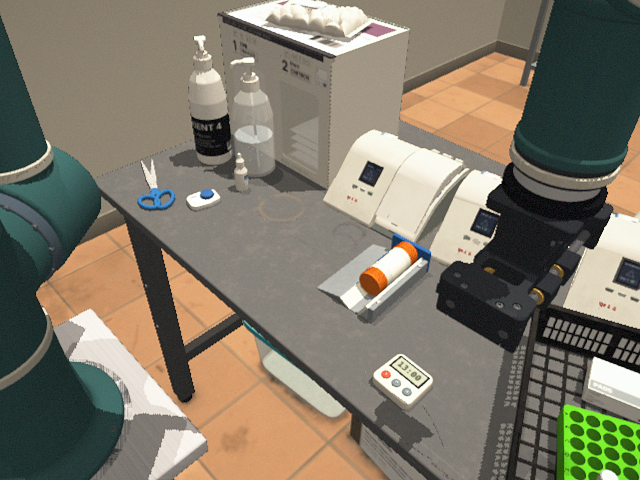

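The canister's far cap touches the blue stop (crop 358,75). The patch is on the front side at (323,200), which matches about 5 rad of roll, and the bystanders haven't moved.

```bash
python3 -c "
from cell import order,manip
order.close_job();print(manip.state()['clock'])"
```

```text
the job is handed in; nothing more can be done
the job is handed in; nothing more can be done
```

The canister is lying in the V groove against the blue end stop, and I handed the job in at about 24 s on the robot's clock, against the 48 s limit. The hand-in gives no verdict, so this rests on my own checks.

**What I did:** I pushed the canister's side slowly with both fingertips, so it rolled up the ramp and over the crest into the groove. I then pushed its near end along the groove with the closed fingertips. The force rose to 4.3 N at the stop, 1.5 mm past the contact position I had predicted, and I backed off there.

**Last checks after backing away:**
- **Position:** the canister's ends measure about -36 and +74 mm in the cradle's frame, so its centre is at about x = +19.5 mm (target +20). Calibration is good to about 2 mm.
- **Seating:** its top is 47–49 mm above the bench (47 mm is fully seated), and its centre is 1.7 mm off the seated line and parallel to the groove.
- **Rolling:** the blue patch ended where about 5 rad of rolling would put it, so it rolled rather than dragged. I did not see the patch pointing down on the way.
- **Surroundings:** the timer, cartridge and dropper look unmoved in the pictures, and the arm is clear of everything.

**Disagreements:** the scene camera's cap centres appear about 10 mm to one side, because it sees mainly the flank facing it; I relied on the top camera for sideways position. I did not directly measure that the canister is at rest.

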